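Let a stick of chalk out of the lever dispenser

ROBOT

A 7-joint arm with a two-finger parallel gripper is mounted at the origin on the work surface. World frame = base frame: x ahead of the robot, y to its left, z up, the work surface at z = 0. Lengths are in mm, angles in degrees, forces in N, time in s.
With the tool pointing down it reaches from about 400 to 875 mm from the base axis. Payload 6.5 kg.
Tool frame: the origin (TCP) lies at the very end of the fingers, on their centre line; the grasp point (between the pads) lies 19 mm behind it; z points along the fingers, y is the direction in which the jaws open and shut (so a half turn about z gives the same grasp; the last joint's range is limited). The gripper opens to 88 mm and grips with 3 to 60 N. Pads are 18 mm wide; open, the fingers measure 123 mm over their backs; the gripper's body (75 mm by 187 mm) begins 45 mm behind the grasp point.
Start: joints at [-73.235, 30.733, -0.252, 88.115, 0.149, 61.152, -4.079], TCP at [228.243, 608.601, 238.716] pointing down, gripper open.
Joint ranges: [-154.64, 154.64], [-21.42, 123.67], [-72.66, 72.17], [13.99, 137.28], [-74.86, 254.86], [10.95, 109.41], [-158.01, 158.01]. Speed limits (degrees/s): [136.94, 136.94, 180, 180, 180, 180, 180].

INTERFACE

Orientations are given as a 3x3 rotation matrix whose columns are the frame's x, y, z axes.
In Python, from plant import sense, snapshot, camera_info, sign_off, recognise, regions_of gives the robot as it stands.
- The arm moves only by the shell command python3 -m pendant 'ROWS' [FORCE]. ROWS is JSON, a list of rows, each a list of 3 entries, a list of its own where there are three numbers: the turn, a rotation vector about the tool's x, y, z scaled (see below), then the shift along the tool's x, y, z scaled (see below), then the gripper's target within -1 to 1 (fully open at 1, half-way at 0, shut at -1). In form: [[[rx, ry, rz], [x, y, z], claw], ...]. A call has 1 to 20 rows; each row is the pose to reach, as a shift and turn from the pose commanded when the call began, along the tool's axes at that moment, turning the shorter way round; what a row does not reach only later rows make up. The controller multiplies each number of a shift by 0.1 m and each number of a turn by 360 degrees. A row lasts 1/10 s, in which the tool goes at most 50 mm and 8.59 degrees, less where a joint would pass 70% of its speed; a pose out of reach is approached as far as the arm can. A call with a number of a shift or a turn outside -1 to 1 is refused whole. A call with a gripper value outside its range is refused whole. The fingers move at their own pace and stop on an object; FORCE is the grip in N (left out, the last holds). Time passes only in rows, so rows that repeat a pose let the fingers close. It gives the time, the measured TCP pose, the force and the opening at its end, in the units of the state.
- sense(): the state, without advancing time (a new reading comes with each control period).
- snapshot(name): name is "scene" or "top" or "wrist"; returns the picture (420x560x3 uint8, red, green, blue); there is no depth.
- camera_info(name): a dict with "intrinsics" (3x3 intrinsics, pixels), "dist" ([k1, k2, p1, p2, k3] as OpenCV has them; the pictures are not rectified), "world_from_camera" (4x4, takes a point from camera to world coordinates). Camera axes: x right, y down, z forward; pixel columns grow to the right and rows downward; lengths in mm; the calibration is good to about 2 mm. A picture is of the moment at which its call begins: read the wrist's pose just before it. camera_info takes no time and is no camera call; for the wrist camera it gives the pose at the moment of the call.
- sign_off(): hands the job in, once; it reports no verdict.
Trained networks look in the newest picture that a camera, given by its name, has taken for a name from the list of things; names that differ only in an ending like _2 or _b are one class to them, and where a whole thing is asked for, a point or a joint stands for the part that bears it (a point fixed in the world has none). Each returns a list of dicts, best first, with "score" (0 to 1); they miss things now and then, are a little off and sometimes report something else, mostly with a low value. They report only what shows in the picture. A call takes as long as a camera call.
- recognise(query, camera): "pixel" ([column, row] in pixels, amid what is visible of it).
- regions_of(query, camera): "mask" (420x560 bool, what is visible of it) and "pixel" ([column, row] in pixels, amid what is visible of it).
The state is a dict: "clock": time; "qpos": joint angles; "qd": joint speeds; "joint_torque": joint torques, N m; "tool_pos": TCP position; "eef_rot": TCP orientation; "contact_force": force on the tool from outside, world axes, zero at the start; "torque": the same for the moment, N m; "finger_gap": opening from 0.0 (shut) to 1.0 (fully open).
Only numpy, scipy, OpenCV 4.12 (cv2) and the standard library are available. Lean on these libraries where they do the work, as an engineer would, in place of code of your own. Each camera call takes 0.05 s, during which the arm holds its last target.

TASK

Fetch the class a stick of chalk from the pine dispenser: with the fingertips press its lever all the way down so that the linked lid lifts, and keep it down until the chalk has rolled out and lies in the tray. Then ease the lever back up so that the lid closes without slamming, and leave the chalk in the tray. Touch only the lever, not the lid or the chalk, and do not disturb the other things on the desk.

Things in the scene. Friction and masses are not known exactly. Their poses are not given: they have to be found in the camera images.
- dispenser: Pine chalk dispenser, fixed: a box 140 (x) by 116 (y) by 88 mm high under its lid, with an open tray on its +x side (to x = 158 mm, walls 44 mm high) and a steel lever sticking out on its -x side. Origin on the desk under the centre of the box; x points from lever to tray, z up. The box's floor slopes 9 degrees down into the tray.
- lever_pad (a point): Centre of the top face of the steel press pad (40 x 50 mm, 7 mm thick) at the lever's free end. In the dispenser's frame it is at x = -194, y = 0, z = 102 mm with the lever up (tilted 0.25 rad, end high) and x = -196, z = 30 mm fully pressed (tilted the other way): a straight vertical push follows it, taking 2 to 5 N, to a hard stop. The lid's weight drives it back up.
- lever (a joint): Angle of the lever, rad: 0 up (lid shut), 0.5 fully pressed. It pivots about the dispenser's y axis at x = -54, z = 62 mm, 145 mm from the pad; it is 22 mm wide. Let go, it springs up and the lid slams.
- lid (a joint): Angle of the lid, rad: 0 shut, 0.9 fully lifted; always 1.8 times the lever's, through a rod. A pine plate 149 x 126 x 8 mm on the box (top face 96 mm above the desk), hinged at the lever-side top edge, with a flap at its tray-side edge that hangs down and holds the chalk back until lifted by some 0.3 rad.
- chalk_center (a point): Centre of the stick of white chalk, a loose cylinder 24 mm in diameter and 92 mm long lying along the dispenser's y. It starts in the box behind the lid's flap, out of sight; it rolls into the tray by itself, in about a second, once the lid is lifted, and comes to rest against the tray's end wall, its centre at x = 138, y = 0, z = 26 mm in the dispenser's frame.
- eraser_a: Wooden chalkboard eraser with a grey pad, 130 x 52 x 42 mm, loose, beside the lever. Origin under its centre. To be left alone.
- eraser_b: A second, equal eraser, loose, beside the first. Origin under its centre. To be left alone.
- stapler: Chrome stapler, 150 x 38 x 60 mm, loose, beside the lever. Origin under its centre. To be left alone.
- bell: Brass hand bell with a wooden handle, 88 mm in diameter, 152 mm tall, loose, standing beside the dispenser. Origin under its centre. To be left alone.
- mug: Green enamel mug, 80 mm in diameter, 90 mm tall, with pencils that stand up to 195 mm high, loose, beside the dispenser. Origin under its centre. To be left alone. (Out by the left edge of the desk, beyond y = 0.45 m, a 310 mm tall cabinet is fixed.)

How it is judged:
By the outcome, as a careful person would: the job done as asked, in the order asked, and still so for the second after the job is handed in, with the robot touching nothing.
It also fails if it takes over 42 s, if anything falls off the work surface, if the arm or the gripper's body presses on something with over 40 N, if the wrist force passes 120 N, or if a joint passes its speed limit or range.

## Working session

There is one attempt and no reset: what is moved stays moved. The work goes in short steps, Python scripts to look and compute and a shell command to move; the robot and the scene stay as the last step left them, time stands still between calls to the robot, and variables do not carry over. Pictures are saved under pics/ and viewed, and the job is handed in when it is done.

```bash
mkdir -p pics; ls; python3 - <<'E'
from plant import *
import cv2
print(sense())
for n in ["scene","top","wrist"]:
    im=snapshot(n); cv2.imwrite(f"pics/{n}0.png",im[:,:,::-1])
    ci=camera_info(n); print(n,ci["intrinsics"],ci["dist"],ci["world_from_camera"])
    for q in (["dispenser","lever_pad"] if n!="wrist" else []):
        print(q,[(round(r["score"],2),r["pixel"]) for r in recognise(q,n)])
E
```

```text
pics
{'clock': 0.0, 'qpos': array([-73.23509375,  30.77666208,  -0.25262769,  88.1681117 ,
         0.15013458,  61.15211593,  -4.07977064]), 'qd': array([-0.05511285, -0.0720409 ,  0.00386181, -0.05534278, -0.02499965,
       -0.02402878,  0.04480743]), 'joint_torque': array([ 9.59659872e-07, -5.70986688e+01,  9.91220623e-01, -2.51604223e+01,
       -5.61170827e-02,  1.79571082e-02,  1.75566288e-04]), 'tool_pos': array([228.07864366, 608.03722171, 237.86640754]), 'eef_rot': array([[-9.36335807e-01,  3.51105484e-01, -4.42594026e-04],
       [ 3.51105728e-01,  9.36334407e-01, -1.62662844e-03],
       [-1.56702151e-04, -1.67846775e-03, -9.99998579e-01]]), 'contact_force': array([ 0.50829513, -0.58546388,  0.11794988]), 'torque': array([-0.06492139, -0.06858981,  0.04163891]), 'finger_gap': 1.0018862816877547}
scene [[514.41992947   0.         271.63332644]
 [  0.         514.41992947 206.46008791]
 [  0.           0.           1.        ]] [-0.07431411  0.          0.          0.          0.        ] [[-1.06166807e-01  6.08228385e-01 -7.86630053e-01  1.31710202e+03]
 [ 9.94143743e-01  
[... 567 characters left out ...]
1.15566074e-02  3.27469180e+01]
 [-6.77981814e-03 -1.63310450e-01 -9.86551433e-01  9.48097191e+02]
 [ 0.00000000e+00  0.00000000e+00  0.00000000e+00  1.00000000e+00]]
dispenser [(0.93, [245.5, 178.1])]
lever_pad [(0.61, [248.0, 257.0])]
wrist [[374.81942366   0.         273.48539283]
 [  0.         374.81942366 207.0301022 ]
 [  0.           0.           1.        ]] [-0.07907681  0.          0.          0.          0.        ] [[ 3.52248785e-01  8.93072405e-01  2.79897256e-01  1.55482194e+02]
 [ 9.35906060e-01 -3.36382942e-01 -1.04529246e-01  6.35635960e+02]
 [ 8.00477338e-04  2.98777838e-01 -9.54322358e-01  3.83999979e+02]
 [ 0.00000000e+00  0.00000000e+00  0.00000000e+00  1.00000000e+00]]
```

View pics/scene0.png

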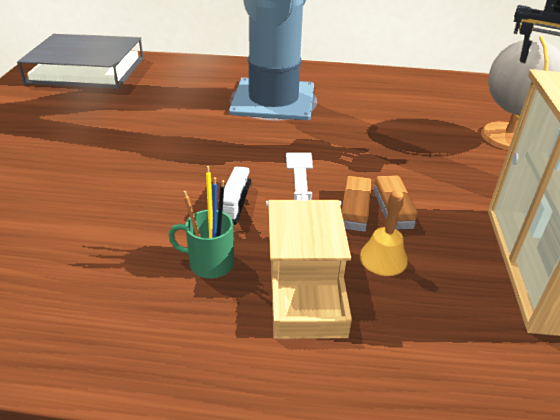

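View pics/top0.png

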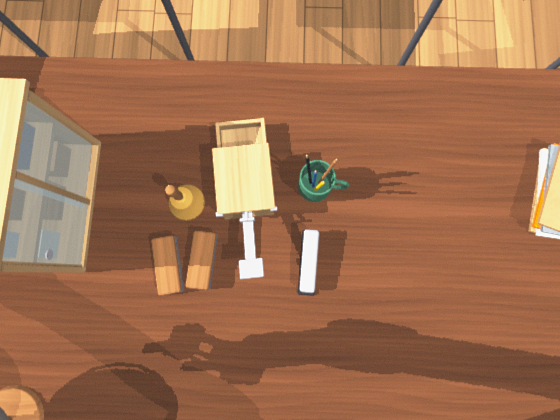

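```bash
cat > h.py <<'E'
import numpy as np, cv2
from plant import *
def ray(cam,px):
    c=camera_info(cam); K=np.array(c["intrinsics"]); d=np.array(c["dist"]); T=np.array(c["world_from_camera"])
    u=cv2.undistortPoints(np.array([[px]],float),K,d)[0,0]
    return T[:3,3],T[:3,:3]@np.array([u[0],u[1],1.])
def onz(cam,px,z):
    o,v=ray(cam,px); return o+v*(z-o[2])/v[2]
def tri(pa,pb,a="scene",b="top"):
    o1,v1=ray(a,pa);o2,v2=ray(b,pb)
    s=np.linalg.lstsq(np.c_[v1,-v2],o2-o1,rcond=None)[0]
    p,q=o1+s[0]*v1,o2+s[1]*v2
    return (p+q)/2,np.linalg.norm(p-q)
def proj(cam,P):
    c=camera_info(cam); K=np.array(c["intrinsics"]); d=np.array(c["dist"]); T=np.linalg.inv(np.array(c["world_from_camera"]))
    r,_=cv2.Rodrigues(T[:3,:3]); return cv2.projectPoints(np.array(P,float).reshape(-1,1,3),r,T[:3,3],K,d)[0][:,0]
E
python3 - <<'E'
from h import *
for n,(y0,y1,x0,x1) in {"scene":(140,350,180,420),"top":(110,310,140,360)}.items():
    im=snapshot(n)[y0:y1,x0:x1,::-1]; f=2.5
    cv2.imwrite(f"pics/{n}z.png",cv2.resize(im,None,fx=f,fy=f,interpolation=cv2.INTER_CUBIC))
for px in [(212,146),(271,143),(276,212),(218,217)]: print(onz("top",px,96).round(1))
print(onz("top",(251,268),102))
E
```

```text
[729.2 197.1  96. ]
[739.8  66.1  96. ]
[584.8  50.1  96. ]
[570.3 175.   96. ]
[463.56488699  98.74537035 102.        ]
```

View pics/topz.png

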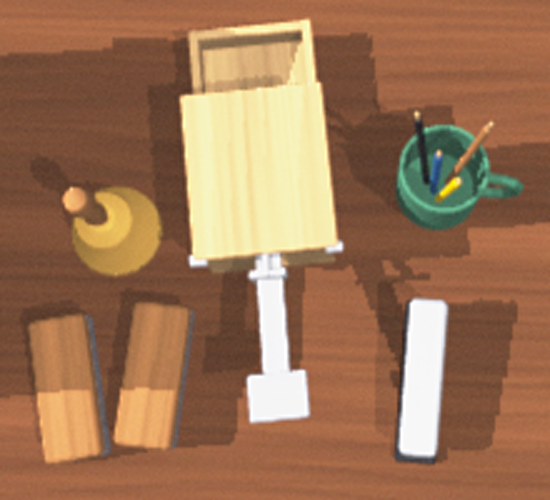

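View pics/scenez.png

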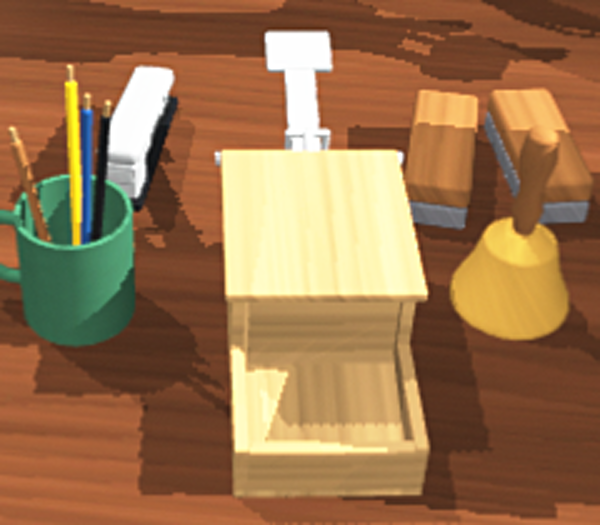

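```bash
python3 - <<'E'
from h import *
from scipy.optimize import least_squares
tp=np.array([(248,377),(306,371),(309,415),(251,422)])/2.5+[140,110]  # +x+y, +x-y, -x-y, -x+y
tl=np.array([(180,97),(321,83),(339,247),(193,258)])/2.5+[140,110]
sp=np.array([(331,70),(268,70),(265,33),(329,32)])/2.5+[180,140]
sl=np.array([(426,298),(226,299),(222,151),(402,151)])/2.5+[180,140]
c,s=np.cos(.25),np.sin(.25)
pad=np.array([[-194+a*c,b,102-a*s] for a,b in[(20,25),(20,-25),(-20,-25),(-20,25)]])
def model(p):
    lid=np.array([[p[3]+a*74.5,b*63,96] for a,b in[(1,1),(1,-1),(-1,-1),(-1,1)]])
    R=np.array([[np.cos(p[2]),-np.sin(p[2]),0],[np.sin(p[2]),np.cos(p[2]),0],[0,0,1]])
    return [q@R.T+[p[0],p[1],0] for q in(pad,lid)]
def f(p,ind=False):
    P,L=model(p); e=[proj("top",P)-tp,proj("top",L)-tl,proj("scene",P)-sp,proj("scene",L)-sl]
    return e if ind else np.concatenate(e).ravel()
r=least_squares(f,[650,120,0.12,2],x_scale=[1,1,.01,1],loss="soft_l1")
p=r.x; print(p[:2],np.degrees(p[2]),p[3])
for e in f(p,True): print(e.round(1).tolist())
P,L=model(p); print("pad",P.mean(0))
for a,b in [(tp,sp)]:
    print(np.array([tri(u,v)[0] for u,v in zip(sp,tp)]).mean(0))
st=sense();print(st["tool_pos"]); R=st["eef_rot"]
yaw=p[2]
# desired jaw y along dispenser y: tool x = -xd , y = yd? keep current sign
z=np.array([0,0,-1.]);y=np.array([-np.sin(yaw),np.cos(yaw),0]);x=np.cross(y,z)
D=np.c_[x,y,z]; from scipy.spatial.transform import Rotation as Ro
rv=Ro.from_matrix(R.T@D).as_rotvec(); print("turn",np.degrees(rv),rv/(2*np.pi))
t=P.mean(0)+[0,0,60]; print("shift",R.T@(t-st["tool_pos"])/100)
E
```

```text
[656.29380201 124.17592616] 7.519915233162376 4.659388196501768
[[-0.6, -1.0], [-0.3, -1.0], [0.0, -0.1], [-0.7, -0.4]]
[[-0.0, -1.6], [-0.0, -1.7], [-0.6, -1.6], [-0.1, -0.1]]
[[0.2, -1.5], [-0.4, -1.6], [0.1, -1.8], [-0.4, -1.3]]
[[0.9, -1.6], [-0.3, -1.7], [-0.6, -0.9], [-1.7, -0.8]]
pad [463.96231213  98.78699153 102.        ]
[462.75276163  98.68724929  97.58522854]
[228.2304188  608.56125906 238.62609006]
turn [-9.42730756e-03  1.01803322e-03 -2.80763247e+01] [-2.61869654e-05  2.82787006e-06 -7.79897907e-02]
shift [-3.99714516 -3.94531197  0.76709371]
```

```bash
python3 -m pendant '[[[0,0,0],[-0.25,-0.25,0],-1],[[0,0,0],[-0.5,-0.5,0],-1],[[0,0,0],[-0.75,-0.75,0],-1],[[0,0,0],[-1,-1,0],-1],[[0,0,0],[-1,-1,0],-1]]' 20 && python3 -m pendant '[[[0,0,0],[-0.25,-0.25,0],-1],[[0,0,0],[-0.5,-0.5,0],-1],[[0,0,0],[-0.75,-0.75,0],-1],[[0,0,0],[-1,-1,0],-1],[[0,0,0],[-1,-1,0],-1]]' && python3 -m pendant '[[[0,0,0],[-0.25,-0.25,0],-1],[[0,0,0],[-0.5,-0.5,0],-1],[[0,0,0],[-0.75,-0.75,0],-1],[[0,0,0],[-1,-1,0],-1],[[0,0,0],[-1,-1,0],-1]]'
```

```text
clock: 0.95
tool_pos: [290.2, 475.2, 238.9]
eef_rot: [[-0.934, 0.357, 0.002], [0.357, 0.934, -0.003], [-0.002, -0.002, -1.0]]
contact_force: [-0.3, -0.1, -0.3]
finger_gap: 0.571
clock: 1.45
tool_pos: [347.6, 347.2, 238.9]
eef_rot: [[-0.934, 0.357, 0.001], [0.357, 0.934, -0.002], [-0.001, -0.001, -1.0]]
contact_force: [0.7, 0.0, 0.3]
finger_gap: 0.116
clock: 1.95
tool_pos: [405.7, 219.2, 239.0]
eef_rot: [[-0.934, 0.357, 0.001], [0.357, 0.934, -0.001], [-0.001, -0.001, -1.0]]
contact_force: [-0.2, 0.5, -0.2]
finger_gap: 0.005
```

```bash
python3 -m pendant '[[[0,0,-0.02],[-0.25,-0.24,0],-1],[[0,0,-0.04],[-0.5,-0.48,0],-1],[[0,0,-0.06],[-0.75,-0.71,0],-1],[[0,0,-0.078],[-1,-0.95,0],-1],[[0,0,-0.078],[-1,-0.95,0],-1],[[0,0,-0.078],[-1,-0.95,0],-1],[[0,0,-0.078],[-1,-0.95,0],-1]]'
cat >> h.py <<'E'
def topt(t,yaw=np.radians(7.5)):
    from scipy.spatial.transform import Rotation as Ro
    st=sense();R=st["eef_rot"];z=np.array([0,0,-1.]);y=np.array([-np.sin(yaw),np.cos(yaw),0]);x=np.cross(y,z)
    print("tcp",st["tool_pos"].round(1),"F",st["contact_force"].round(2),"turn",(Ro.from_matrix(R.T@np.c_[x,y,z]).as_rotvec()/(2*np.pi)).round(4),"shift",(R.T@(np.array(t)-st["tool_pos"])/100).round(3))
E
python3 - <<'E'
from h import *
topt([463.5,98.8,115])
print(proj("wrist",[[463.5,98.8,102],[463.5,98.8,115]]))
im=snapshot("wrist"); cv2.imwrite("pics/w1.png",im[:,:,::-1])
im=snapshot("scene"); cv2.imwrite("pics/s1.png",im[:,:,::-1])
E
```

```text
clock: 2.65
tool_pos: [463.7, 100.3, 238.7]
eef_rot: [[-0.991, -0.132, -0.0], [-0.132, 0.991, 0.001], [0.0, 0.001, -1.0]]
contact_force: [0.0, -0.3, 0.7]
finger_gap: 0.005
tcp [463.7 100.3 238.7] F [ 0.01 -0.32  0.74] turn [ 0.0001 -0.      0.0003] shift [ 0.004 -0.016  1.237]
[[271.20374837 193.22404412]
 [271.14245113 197.82033119]]
```

View pics/w1.png

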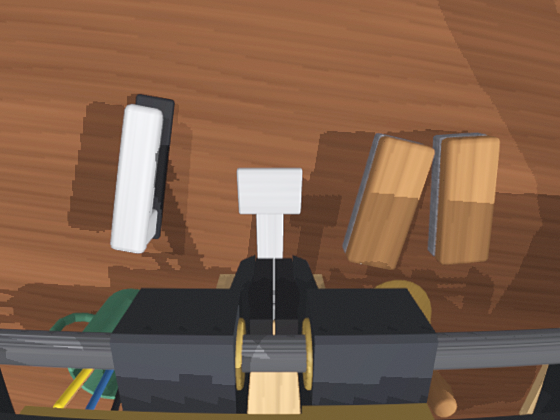

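View pics/s1.png

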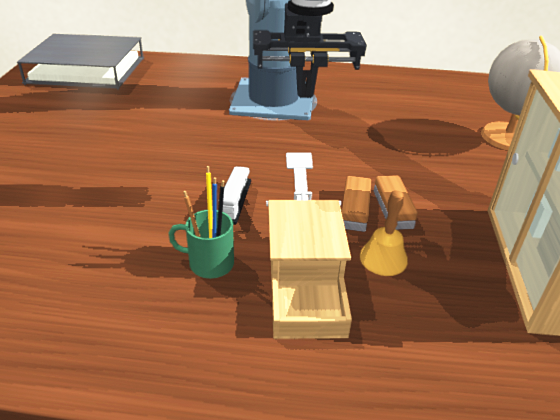

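```bash
python3 -m pendant '[[[0,0,0],[0,-0.015,0.25],-1],[[0,0,0],[0,-0.015,0.5],-1],[[0,0,0],[0,-0.015,0.75],-1],[[0,0,0],[0,-0.015,0.95],-1],[[0,0,0],[0,-0.015,1],-1],[[0,0,0],[0,-0.015,1],-1]]' && python3 -m pendant '[[[0,0,0],[0,0,0.05],-1],[[0,0,0],[0,0,0.1],-1],[[0,0,0],[0,0,0.15],-1],[[0,0,0],[0,0,0.2],-1],[[0,0,0],[0,0,0.25],-1],[[0,0,0],[0,0,0.25],-1]]'
python3 - <<'E'
from h import *
topt([463.5,98.8,102])
im=snapshot("wrist"); cv2.imwrite("pics/w2.png",im[:,:,::-1])
E
```

```text
clock: 3.35
tool_pos: [463.8, 97.4, 138.4]
eef_rot: [[-0.991, -0.132, -0.001], [-0.132, 0.991, -0.0], [0.001, -0.0, -1.0]]
contact_force: [1.5, -0.6, 0.5]
finger_gap: 0.006
clock: 3.95
tool_pos: [463.9, 96.6, 113.1]
eef_rot: [[-0.991, -0.131, -0.001], [-0.131, 0.991, -0.0], [0.001, -0.0, -1.0]]
contact_force: [-0.3, 1.2, 0.3]
finger_gap: 0.006
tcp [463.9  96.6 113.1] F [-0.34  1.2   0.33] turn [-0.     -0.0002  0.0001] shift [0.001 0.022 0.111]
```

View pics/w2.png

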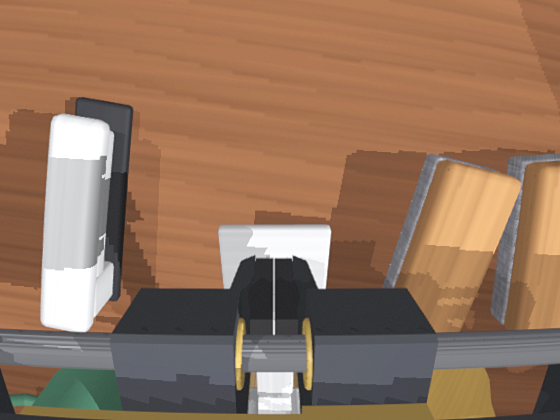

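```bash
python3 -m pendant '[[[0,0,0],[0,0.01,0.04],-1],[[0,0,0],[0,0.01,0.08],-1],[[0,0,0],[0,0.01,0.11],-1],[[0,0,0],[0,0.01,0.14],-1],[[0,0,0],[0,0.01,0.18],-1],[[0,0,0],[0,0.01,0.22],-1],[[0,0,0],[0,0.01,0.26],-1],[[0,0,0],[0,0.01,0.3],-1]]' && python3 -m pendant '[[[0,0,0],[0,0,0.04],-1],[[0,0,0],[0,0,0.08],-1],[[0,0,0],[0,0,0.12],-1],[[0,0,0],[0,0,0.16],-1],[[0,0,0],[0,0,0.2],-1],[[0,0,0],[0,0,0.24],-1],[[0,0,0],[0,0,0.28],-1],[[0,0,0],[0,0,0.32],-1],[[0,0,0],[0,0,0.36],-1]]'
python3 - <<'E'
from h import *
topt([463.5,98.8,30])
im=snapshot("scene"); cv2.imwrite("pics/s2.png",im[:,:,::-1])
E
```

```text
clock: 4.8
tool_pos: [463.9, 97.8, 83.3]
eef_rot: [[-0.991, -0.131, -0.0], [-0.131, 0.991, -0.0], [0.0, -0.0, -1.0]]
contact_force: [-1.4, -0.7, 3.3]
finger_gap: 0.006
clock: 5.7
tool_pos: [464.9, 97.9, 47.6]
eef_rot: [[-0.991, -0.131, 0.001], [-0.131, 0.991, 0.0], [-0.001, 0.0, -1.0]]
contact_force: [0.4, 0.7, 1.6]
finger_gap: 0.009
tcp [464.9  97.9  47.6] F [0.37 0.71 1.58] turn [0.     0.0002 0.0001] shift [0.013 0.011 0.176]
```

View pics/s2.png

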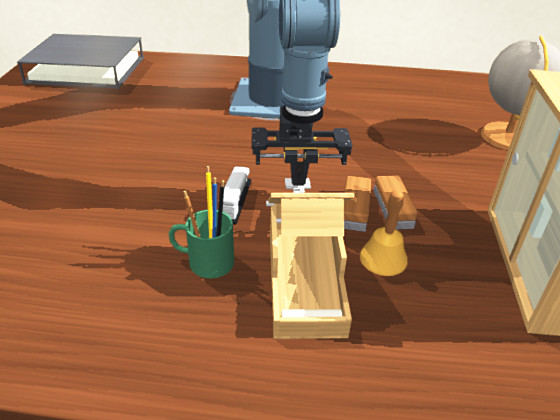

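The lid is up, and the chalk already shows at the tray's end wall (about (312,314)). I'll continue to the hard stop.

```bash
python3 -m pendant '[[[0,0,0],[0.01,0,0.04],-1],[[0,0,0],[0.01,0,0.08],-1],[[0,0,0],[0.01,0,0.11],-1],[[0,0,0],[0.01,0,0.13],-1],[[0,0,0],[0.01,0,0.14],-1],[[0,0,0],[0.01,0,0.14],-1]]' && python3 -m pendant '[[[0,0,0],[0,0,0.01],-1],[[0,0,0],[0,0,0.02],-1],[[0,0,0],[0,0,0.02],-1]]'&& python3 -m pendant '[[[0,0,0],[0,0,0.01],-1],[[0,0,0],[0,0,0.01],-1]]'
```

```text
clock: 6.35
tool_pos: [463.0, 97.7, 33.5]
eef_rot: [[-0.991, -0.131, -0.0], [-0.131, 0.991, -0.0], [0.0, -0.0, -1.0]]
contact_force: [0.6, -0.2, 2.3]
finger_gap: 0.004
clock: 6.65
tool_pos: [463.3, 97.7, 32.4]
eef_rot: [[-0.991, -0.131, 0.0], [-0.131, 0.991, 0.0], [-0.0, 0.0, -1.0]]
contact_force: [-2.3, -0.1, 12.5]
finger_gap: 0.004
clock: 6.85
tool_pos: [463.4, 97.8, 32.0]
eef_rot: [[-0.991, -0.131, 0.0], [-0.131, 0.991, 0.0], [-0.0, 0.0, -1.0]]
contact_force: [-3.5, -0.2, 22.5]
finger_gap: 0.008
```

```bash
python3 -m pendant '[[[0,0,0],[0,0,0],-1],[[0,0,0],[0,0,0],-1],[[0,0,0],[0,0,0],-1],[[0,0,0],[0,0,0],-1],[[0,0,0],[0,0,0],-1],[[0,0,0],[0,0,0],-1],[[0,0,0],[0,0,0],-1],[[0,0,0],[0,0,0],-1]]'
python3 - <<'E'
from h import *
im=snapshot("scene"); cv2.imwrite("pics/s3.png",cv2.resize(im[140:350,180:420,::-1],None,fx=2.5,fy=2.5))
r=recognise("chalk_center","scene"); print(r)
yaw=np.radians(7.5);c,s=np.cos(yaw),np.sin(yaw)
print(proj("scene",[656.3+138*c,124.2+138*s,26]))
for q in r[:1]: print(onz("scene",q["pixel"],26))
E
```

```text
clock: 7.65
tool_pos: [463.4, 97.8, 32.0]
eef_rot: [[-0.991, -0.131, 0.0], [-0.131, 0.991, 0.0], [-0.0, 0.0, -1.0]]
contact_force: [-3.8, -1.2, 22.4]
finger_gap: 0.008
[{'pixel': [310.4, 312.0], 'score': 0.69}]
[[310.94639085 317.14558523]]
[782.91772026 140.87388904  26.        ]
```

View pics/s3.png

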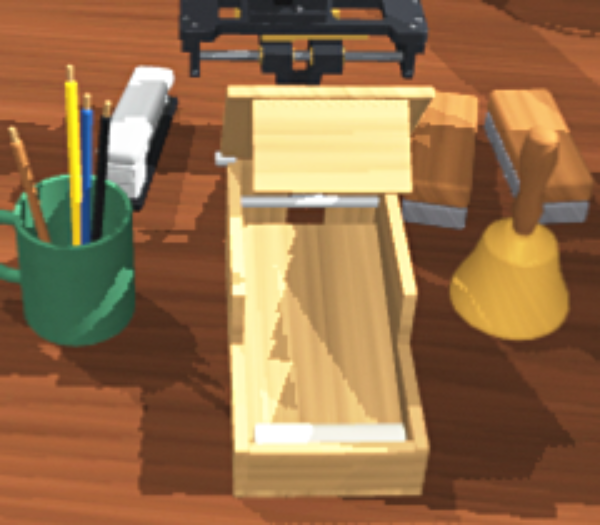

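The chalk lies against the tray's end wall, at crop (330,433), and the lever is at its stop. Next I'll ease the lever up slowly.

```bash
python3 -m pendant '[[[0,0,0],[0,0,-0.02],-1],[[0,0,0],[0,0,-0.04],-1],[[0,0,0],[0,0,-0.07],-1],[[0,0,0],[0,0,-0.1],-1],[[0,0,0],[0,0,-0.13],-1],[[0,0,0],[0,0,-0.16],-1],[[0,0,0],[0,0,-0.19],-1],[[0,0,0],[0,0,-0.22],-1],[[0,0,0],[0,0,-0.25],-1],[[0,0,0],[0,0,-0.28],-1],[[0,0,0],[0,0,-0.31],-1],[[0,0,0],[0,0,-0.34],-1],[[0,0,0],[0,0,-0.37],-1],[[0,0,0],[0,0,-0.4],-1],[[0,0,0],[0,0,-0.43],-1],[[0,0,0],[0,0,-0.46],-1]]' && python3 -m pendant '[[[0,0,0],[0,0,-0.02],-1],[[0,0,0],[0,0,-0.04],-1],[[0,0,0],[0,0,-0.06],-1],[[0,0,0],[0,0,-0.08],-1],[[0,0,0],[0,0,-0.1],-1],[[0,0,0],[0,0,-0.12],-1],[[0,0,0],[0,0,-0.14],-1],[[0,0,0],[0,0,-0.15],-1]]'
python3 - <<'E'
from h import *
topt([463.5,98.8,102])
im=snapshot("scene"); cv2.imwrite("pics/s4.png",cv2.resize(im[140:350,180:420,::-1],None,fx=2.5,fy=2.5))
E
```

```text
clock: 9.35
tool_pos: [463.9, 97.8, 77.2]
eef_rot: [[-0.991, -0.131, 0.001], [-0.131, 0.991, 0.0], [-0.001, 0.0, -1.0]]
contact_force: [1.4, 0.2, 2.5]
finger_gap: 0.005
clock: 10.15
tool_pos: [463.4, 97.8, 92.0]
eef_rot: [[-0.991, -0.131, 0.001], [-0.131, 0.991, 0.0], [-0.001, 0.0, -1.0]]
contact_force: [2.5, 0.3, 1.8]
finger_gap: 0.002
tcp [463.4  97.8  92. ] F [2.49 0.28 1.76] turn [0.     0.0001 0.0001] shift [-0.002  0.01  -0.1  ]
```

View pics/s4.png

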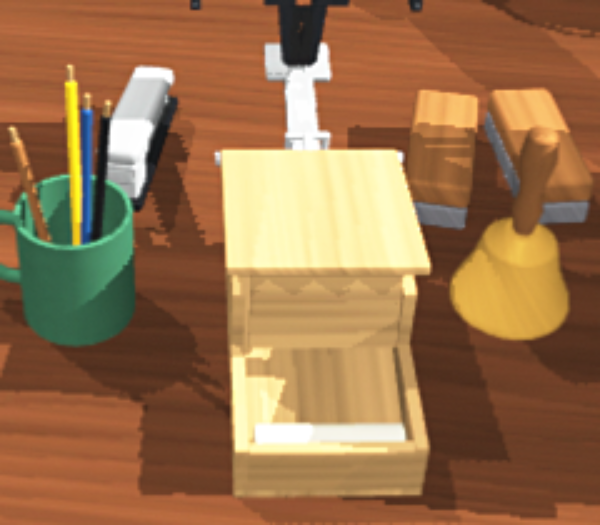

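Almost shut. I'll do the last stretch at about 10 mm/s.

```bash
python3 -m pendant '[[[0,0,0],[0,0,-0.01],-1],[[0,0,0],[0,0,-0.02],-1],[[0,0,0],[0,0,-0.03],-1],[[0,0,0],[0,0,-0.04],-1],[[0,0,0],[0,0,-0.05],-1],[[0,0,0],[0,0,-0.06],-1],[[0,0,0],[0,0,-0.07],-1],[[0,0,0],[0,0,-0.08],-1],[[0,0,0],[0,0,-0.09],-1],[[0,0,0],[0,0,-0.1],-1],[[0,0,0],[0,0,-0.11],-1],[[0,0,0],[0,0,-0.12],-1],[[0,0,0],[0,0,-0.13],-1],[[0,0,0],[0,0,-0.14],-1],[[0,0,0],[0,0,-0.15],-1],[[0,0,0],[0,0,-0.16],-1],[[0,0,0],[0,0,-0.17],-1],[[0,0,0],[0,0,-0.18],-1],[[0,0,0],[0,0,-0.19],-1],[[0,0,0],[0,0,-0.2],-1]]' && python3 -m pendant '[[[0,0,0],[0,0,-0.1],-1],[[0,0,0],[0,0,-0.2],-1],[[0,0,0],[0,0,-0.4],-1],[[0,0,0],[0,0,-0.6],-1],[[0,0,0],[0,0,-0.6],-1],[[0,0,0],[0,0,-0.6],-1]]'
python3 - <<'E'
from h import *
im=snapshot("scene"); cv2.imwrite("pics/s5.png",cv2.resize(im[140:350,180:420,::-1],None,fx=2.5,fy=2.5))
print(recognise("chalk_center","scene"))
im=snapshot("top"); cv2.imwrite("pics/t5.png",im[:,:,::-1])
E
```

```text
clock: 12.2
tool_pos: [463.2, 97.6, 111.8]
eef_rot: [[-0.991, -0.131, -0.0], [-0.131, 0.991, -0.0], [0.0, -0.0, -1.0]]
contact_force: [0.8, 0.2, 0.5]
finger_gap: 0.007
clock: 12.8
tool_pos: [463.4, 97.8, 172.3]
eef_rot: [[-0.991, -0.131, 0.001], [-0.131, 0.991, 0.001], [-0.001, 0.0, -1.0]]
contact_force: [0.3, 0.4, 0.2]
finger_gap: 0.001
[{'pixel': [311.4, 314.3], 'score': 0.86}]
```

View pics/s5.png

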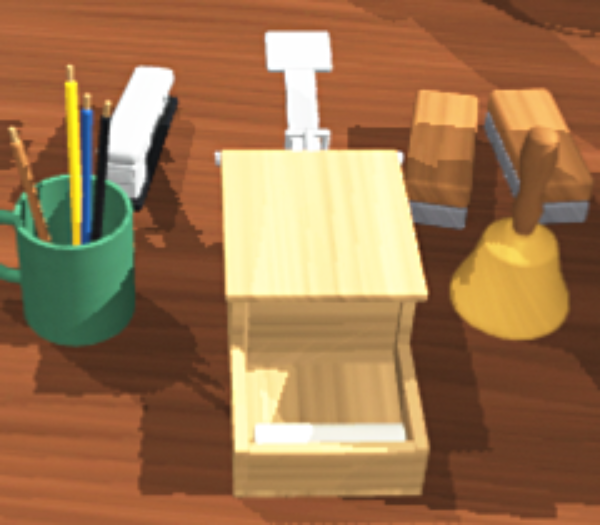

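View pics/t5.png

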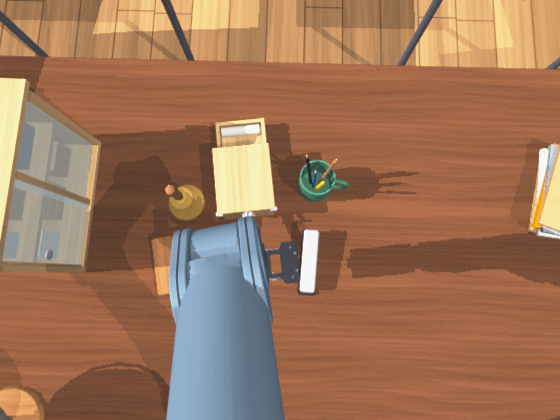

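The lid is shut with its front edge at crop row 298, as before. The chalk lies in the tray at (311,314), the lever is up, and everything else is where it was. The gripper is clear of the lever.

```bash
python3 -c "
from plant import *
print(sign_off())"
```

```text
the job is handed in; nothing more can be done
None
```

The chalk is in the tray, the lid is closed and the job is handed in, at about 13 s on the clock.

- **Press:** With the fingers shut, I pressed the lever straight down to its hard stop. It took 2–3 N on the way and about 22 N at the stop. I held it there for about 1 s, until the scene picture showed the chalk lying against the tray's end wall.
- **Release:** I eased the lever up at about 30 mm/s, slowing to 10 mm/s for the last stretch. I then lifted the fingers 70 mm clear of the pad.
- **Last checks:** The contact force was close to zero. In the scene picture the lid and lever were back where they started, the chalk was in the tray and the other things were unmoved. In the last top picture the arm hid part of the erasers and the lever, so for those I relied on the scene picture.
- **Small disagreements:** In the scene picture the chalk was detected 3–5 px above its predicted spot, because the tray wall hides its lower part. The pad's height measured 98 mm from the pictures, against the 102 mm given. Neither made a difference to the job.

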